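# Fit and clamp the length stop on the okra packing gauge

### The job

Fit the loose length-stop carriage to the packing gauge: set it gently on the bare end of the gauge's plate, slide it nose first onto the dovetail rail and gently along until it is fully home against the end stop. Then turn its side clamp knob clockwise until it is firmly tight but not forced, let go, and leave the okra pods where they lie.

Things in the scene. Friction and masses are not known exactly. Their poses are not given: they have to be found in the camera images.
- gauge: Fixed gauge: grey plate 300 x 120 x 16 mm with a steel dovetail rail on top. Origin: centre of the plate's underside, z up, x along the rail from its open end to the stop. Plate top z = 16 mm. Rail centred on y = 0, x = -60 to 140 mm, 16 mm tall, about 26 mm wide at the foot, 36 to 39 at the top; its first 14 mm taper to 34. From x = -150 to -60 the plate is bare: set the carriage down there.
- stop: End stop: dark steel block fixed across the rail on the gauge's plate, 20 mm along the rail, 66 mm wide, 24 mm tall; origin at the centre of its underside on the plate, axes as the gauge's. Its place along the rail varies (80 to 120 mm from the gauge's origin).
- stop_face (a point): Centre of the stop's contact face, 10 mm before the stop's origin along -x and 13 mm above the plate; axes as the gauge's.
- carriage: Loose aluminium carriage, 0.4 to 0.8 kg, 80 mm long (x), 72 wide, flat top at z = 25.5 mm; dovetail slot along the underside fits the rail with 2 to 5 mm play in all. Origin: centre of the underside, which slides on the gauge's plate; x to its nose, which goes on first, z up. Steel fence near the tail; a lug at its +y side (y to 56, x -10 to 40 mm) holds the knob. Fits on only from the rail's open end, clamp loose.
- carriage_nose (a point): Middle of the carriage's nose face, at (40, 0, 13) mm in the carriage's frame; fully home it touches the stop's face.
- fence_grip (a point): Where to grip the fence, at (-24, -16, 54) mm in the carriage's frame. The fence is an upright plate 10 mm thick (along x), 34 mm wide (y), top at z = 70 mm; both faces are free above z = 31 mm.
- knob_grip (a point): Where to grip the clamp knob, on its upright axis at (15, 38, 51) mm in the carriage's frame. The knob is a black bar 44 mm long, 13 mm thick, from z = 33 to 59 mm. The x axis here runs along the bar, which lies along the carriage's x at joint 0.
- clamp (a joint): Turn of the knob, rad, 0 (loose) to 1.5, clockwise from above; starts at 0 to 0.15. Friction 0.05 N m. Its cam bites the rail between 0.35 and 1.05 rad (rail width varies) and draws the carriage up to 5 mm along +y, so the hand must give way; then 0.1 to 0.3 rad more makes it tight (over 0.2 N m), 0.5 more forces it. Keep under 0.2 rad while sliding. It stays put.
- pod0: An okra pod, green, 100 to 120 mm long, 17 mm thick, lying beside the gauge; leave alone.
- pod1: An okra pod, green, 100 to 120 mm long, 17 mm thick, lying beside the gauge; leave alone.
- pod2: An okra pod, green, 100 to 120 mm long, 17 mm thick, lying beside the gauge; leave alone.
- pod3: An okra pod, green, 100 to 120 mm long, 17 mm thick, lying beside the gauge; leave alone.
Things that resemble listed ones, but are neither listed nor needed, are in the scene too. Leave any purple look-alike of the carriage alone.

How it is judged:
On the way, in this order (a step that is already met when the one before it is completed fails the run):
1. the carriage is on the dovetail with its whole length, clamp still loose (z of carriage in the frame of gauge between 0.012 and 0.021 m and y of carriage in the frame of gauge between -0.006 and 0.006 m and angle between the x axis of carriage and the x axis of gauge, either way round below 0.08 rad and x of carriage in the frame of gauge above -0.015 m and value of joint clamp below 0.5 rad), for 0.1 s.
2. its nose is home against the stop (z of carriage in the frame of gauge between 0.012 and 0.021 m and y of carriage in the frame of gauge between -0.006 and 0.006 m and angle between the x axis of carriage and the x axis of gauge, either way round below 0.08 rad and x of carriage_nose in the frame of stop_face above -0.002 m), for 0.2 s.
3. the clamp bears firmly on the rail (all of step 2 and contact force between clamp and gauge above 10 N), for 0.2 s.
At the end, for the whole second after the job is handed in: The carriage stands on the rail, level and in line (6 mm, 0.08 rad), its nose within 2 mm of the stop, the clamp pressing on the rail with more than 10 N, at rest (all of step 3 and linear speed of carriage below 0.01 m/s); the robot touches nothing.
It fails at once if the carriage is rammed against the stop (over 40 N) (contact force between carriage and stop above 40 N).
It fails at once if the carriage is forced against the gauge while the clamp is loose (over 80 N) (value of joint clamp below 0.3 rad and contact force between carriage and gauge above 80 N).
It fails at once if an okra pod is shifted by more than 25 mm (distance of any of pod0, pod1, pod2, pod3 from where it was at the start of the episode above 0.025 m).
It fails at once if the clamp is forced (over 90 N on the rail) (contact force between clamp and gauge above 90 N).
It also fails if it takes over 72 s, if anything falls off the work surface, if the arm or the gripper's body presses on something with over 40 N, if the wrist force passes 120 N, or if a joint passes its speed limit or range.

### The arm

A 7-joint arm with a two-finger parallel gripper is mounted at the origin on the work surface. World frame = base frame: x ahead of the robot, y to its left, z up, the work surface at z = 0. Lengths are in m, angles in rad, forces in N, time in s.
With the tool pointing down it reaches from about 0.4 to 0.85 m from the base axis. Payload 10.4 kg.
Tool frame: the origin (TCP) lies on the centre line of the jaws, within the pads' length; the fingertips stand manip.nose_length ahead of it and the grasp point (between the pads) lies 2 mm behind it (manip.nose_length is the distance from the TCP to the fingertips, in m); z points along the fingers, y is the line along which they close (so a half turn about z gives the same grasp; the last joint's range is limited). The gripper opens to 85 mm and grips with 20 to 120 N. Pads are 22 mm wide; open, the fingers measure 114 mm over their backs; the gripper's body (76 mm by 85 mm) begins 54 mm behind the grasp point. The pads swing forward as they close: fully open they stand 13 mm farther back than shut.
Start: joints at [1.281, 0.332, -0.065, 1.46, 0.022, 1.35, -0.088], TCP at [0.165, -0.603, 0.248] pointing down, gripper open.
Joint ranges: [-2.6, 2.6], [-0.5, 2.12], [-1.47, 1.34], [0.16, 2.42], [-1.27, 4.41], [0.06, 2.06], [-2.6, 2.6]. Speed limits (rad/s): [2.22, 2.22, 2.79, 2.79, 3.14, 3.14, 3.14].

### API

Orientations are given as a rotation vector (axis times angle).
In Python, from station import manip, optics gives the robot as it stands.
- The arm moves only by the tool move_arm, never from a script. Its argument "plan" is a list of rows, each an object with "slide": the shift along the tool's x, y, z in cm, a list of three; "rot": the turn, a rotation vector about the tool's x, y, z in degrees, a list of three; "gripper": the opening, from 0 (shut) to 1 (fully open). In form: [{"slide": [tx, ty, tz], "rot": [ax, ay, az], "gripper": gripper}, ...]. A call has 1 to 5 rows; each row shifts and turns the commanded pose from where the row before left it, along the tool's axes as they then stand; what a row does not reach is not made up. A row lasts 1/8 s, in which the tool goes at most 62.5 mm and 10.7 degrees, less where a joint would pass 70% of its speed; a pose out of reach is approached as far as the arm can. A call is refused whole if a number of a shift passes 6.25 or a number of a turn 10.7, either way. A call with a gripper value outside its range is refused whole. The fingers move at their own pace and stop on an object; the grip force is fixed at half the most. Time passes only in rows, so rows that do not move let the fingers close. It gives the time, the measured TCP pose, the force, the opening and the grip force at its end, in the units of the state.
- manip.sense(): the state, without advancing time (a new reading comes with each control period).
- optics.snapshot(name): name is "side" or "top"; returns the picture (480x640x3 uint8, red, green, blue); there is no depth.
- optics.camera_info(name): a dict with "mtx" (3x3 intrinsics, pixels), "dist" ([k1, k2, p1, p2, k3] as OpenCV has them; the pictures are not rectified), "xyz" and "rotation" of the camera in the world. Camera axes: x right, y up, looking along -z (the intrinsics and any distortion apply to the point x, -y, -z); pixel columns grow to the right and rows downward; lengths in m; the calibration is good to about 2 mm. A picture is of the moment at which its call begins. camera_info takes no time and is no camera call.
- manip.sign_off(): hands the job in; it is judged then, once.
The state is a dict: "clock": time; "qpos": joint angles; "qvel": joint speeds; "effort": joint torques, N m; "position": TCP position; "tool_rot": TCP orientation; "force": force on the tool from outside, world axes, zero at the start; "ft_torque": the same for the moment, N m; "gripper_width": finger opening in m; "grasp_force": force on a finger pad.
Only numpy, scipy, OpenCV 4.12 (cv2) and the standard library are available. Lean on these libraries where they do the work, as an engineer would, in place of code of your own. Each camera call takes 0.05 s, during which the arm holds its last target. There are 200 camera calls.

## Working session

There is one attempt and no reset: what is moved stays moved. The work goes in short steps, Python scripts to look and compute and a tool call to move; the robot and the scene stay as the last step left them, time stands still between calls to the robot, and variables do not carry over. Pictures are saved under pics/ and viewed, at most 10 in all, crops included, and the job is handed in when it is done.

Besides the shell and the picture viewer there is one more tool, called after "Call:" by a JSON object that holds its "method" and its "body". move_arm: Moves the arm, as the interface text tells. Its arguments: {"type":"object","properties":{"plan":{"type":"array"}},"required":["plan"]}

```bash
mkdir -p pics; ls
python3 - <<'E'
from station import manip, optics
import cv2
for n in("top","side"):
    cv2.imwrite(f"pics/{n}0.png",optics.snapshot(n)[:,:,::-1]); print(optics.camera_info(n))
print(manip.sense(), manip.nose_length)
E
```

```text
pics
{'mtx': array([[469.80823101,   0.        , 324.75405721],
       [  0.        , 469.80823101, 243.0563914 ],
       [  0.        ,   0.        ,   1.        ]]), 'dist': array([-0.03145686,  0.        ,  0.        ,  0.        ,  0.        ]), 'xyz': array([0.39630534, 0.07747914, 0.86442212]), 'rotation': array([ 0.16632919, -0.18095369, -1.60213137])}
{'mtx': array([[619.91247661,   0.        , 309.9807296 ],
       [  0.        , 619.91247661, 240.42525013],
       [  0.        ,   0.        ,   1.        ]]), 'dist': array([-0.12182176,  0.        ,  0.        ,  0.        ,  0.        ]), 'xyz': array([0.26361601, 0.66387083, 0.66468136]), 'rotation': array([ 0.25357117, -1.12976379, -2.52730697])}
{'clock': 0.1, 'qpos': array([ 1.28141531,  0.3327831 , -0.06471253,  1.46083233,  0.02161219,
        1.34989895, -0.08847452]), 'qvel': array([ 0.00043373, -0.00260468, -0.0009681 , -0.00159737, -0.00087107,
       -0.00094116,  0.00172246]), 'effort': array([ 1.88841572e-03, -6.26748133e+01,  4.93020017e-02, -3.92429709e+01,
        1.63798785e-02,  6.89832552e-03, -4.76155674e-05]), 'position': array([ 0.16468943, -0.60259729,  0.24762342]), 'tool_rot': array([-3.11247834e+00, -4.17748109e-01,  3.53402777e-04]), 'force': array([-0.01978661,  0.82426541,  0.10923796]), 'ft_torque': array([ 0.01691125, -0.05190425,  0.00920666]), 'grasp_force': 0.0, 'gripper_width': 0.08569645186106735} 0.017
```

View pics/top0.png

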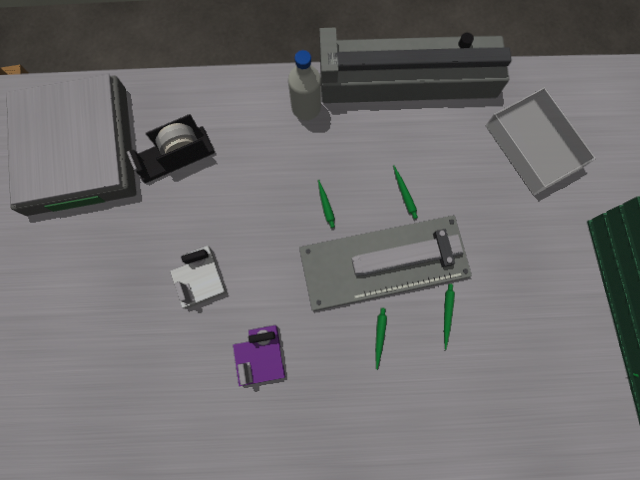

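View pics/side0.png

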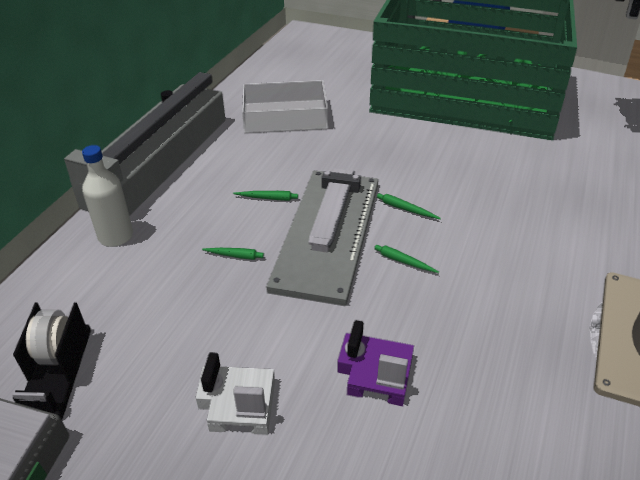

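The top view shows the gauge at about (385,263), open end at left (305,278) and stop at right (445,248). There are two things that could be the carriage: white at (198,278) and purple at (260,357). White (aluminium) is the right one by the description, and purple is the look-alike. Its fence is at (185,293) and its knob at (195,257), so its nose points right, roughly towards the stop. I'll check it with a close crop.

```bash
cat > h.py <<'E'
import numpy as np, cv2
from scipy.spatial.transform import Rotation as R
from station import manip, optics
def ray(n,uv):
    c=optics.camera_info(n)
    p=cv2.undistortPoints(np.array(uv,float).reshape(-1,1,2),c['mtx'],c['dist']).reshape(-1,2)
    d=np.c_[p[:,0],-p[:,1],-np.ones(len(p))]
    return c['xyz'], R.from_rotvec(c['rotation']).apply(d)
def onplane(n,uv,z):
    o,d=ray(n,uv); return o+d*((z-o[2])/d[:,2])[:,None]
def proj(n,P):
    c=optics.camera_info(n)
    q=R.from_rotvec(c['rotation']).inv().apply(np.atleast_2d(P)-c['xyz'])*[1,-1,-1]
    return cv2.projectPoints(q,np.zeros(3),np.zeros(3),c['mtx'],c['dist'])[0].reshape(-1,2)
def tri(ua,ub):
    o1,d1=ray('top',[ua]);o2,d2=ray('side',[ub]);A=np.c_[d1[0],-d2[0]]
    t=np.linalg.lstsq(A,o2-o1,rcond=None)[0];p,q=o1+t[0]*d1[0],o2+t[1]*d2[0]
    return (p+q)/2,np.linalg.norm(p-q)
E
python3 - <<'E'
from h import *
t=cv2.imread("pics/top0.png"); s=cv2.imread("pics/side0.png")
a=cv2.resize(t[235:325,155:245],(400,400),interpolation=cv2.INTER_CUBIC)
b=cv2.resize(s[340:440,185:285],(400,400),interpolation=cv2.INTER_CUBIC)
cv2.imwrite("pics/c1.png",np.hstack([a,b]))
cv2.imwrite("pics/c2.png",cv2.resize(t[205:320,290:480],(800,484),interpolation=cv2.INTER_CUBIC))
E
```

```text
(no output)
```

View pics/c1.png

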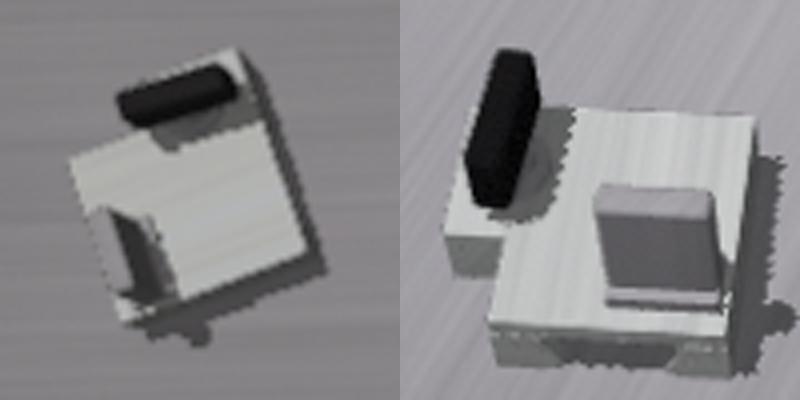

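View pics/c2.png

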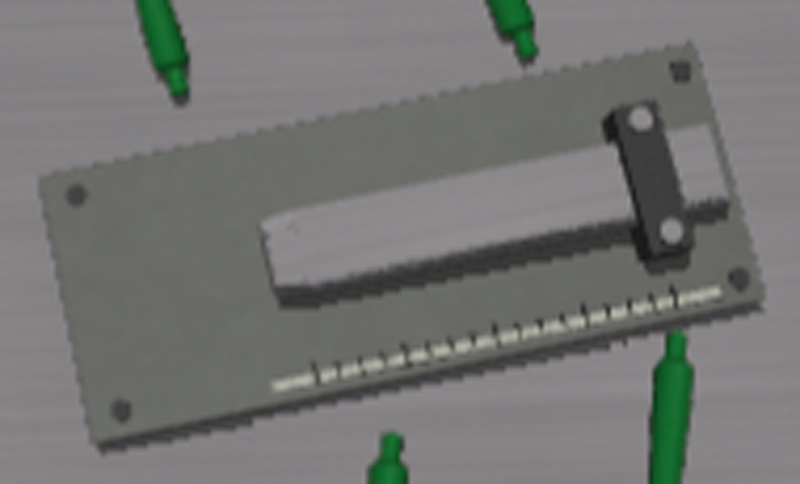

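The crops confirm the white carriage: fence at its tail, black knob bar on the lug at +y, and the slot open at the tail. In the gauge crop the plate corners, rail end and stop bolts are clear. Next I'll get the poses.

```bash
cat >> h.py <<'E'
def fit2(model,meas):  # planar rigid fit, returns x,y,yaw,residual
    m,w=np.array(model,float),np.array(meas)[:,:2]; a=(m-m.mean(0))@[1,1j]; b=(w-w.mean(0))@[1,1j]
    th=np.angle(np.vdot(a,b)); Rm=np.array([[np.cos(th),-np.sin(th)],[np.sin(th),np.cos(th)]])
    t=w.mean(0)-Rm@m.mean(0); return t,th,np.abs(m@Rm.T+t-w).max()
def pt(t,th,p): return np.r_[t+np.array([[np.cos(th),-np.sin(th)],[np.sin(th),np.cos(th)]])@p[:2],p[2]]
E
python3 - <<'E'
from h import *
c1=lambda p:np.array(p)/(400/90)+[155,235]-.4
c2=lambda p:np.array(p)/(800/190)+[290,205]-.4
g=onplane('top',c2([(40,178),(697,42),(762,300),(98,443)]),.016)
t,th,r=fit2([(-.15,.06),(.15,.06),(.15,-.06),(-.15,-.06)],g);print('gauge',t,th,r)
rl=onplane('top',c2([(270,253)]),.032)[0]; st=onplane('top',c2([(641,118),(671,231)]),.040)
inv=lambda P:[(complex(*(p[:2]-t))*np.exp(-1j*th)).__repr__() for p in P]
print('rail end,stop bolts in gauge',inv([rl]),inv(st))
c=onplane('top',c1([(70,158),(310,248),(122,322)]),.0255)
ct,cth,r=fit2([(-.04,.036),(.04,-.036),(-.04,-.036)],c);print('carriage',ct,cth,r)
f=pt(ct,cth,np.array([-.024,-.016,.054]));k=pt(ct,cth,np.array([.015,.038,.051]))
print('fence',f,'knob',k)
for n,(x0,y0,s) in {'top':(155,235,400/90),'side':(185,340,4)}.items():
    P=[pt(ct,cth,np.array(p)) for p in [(-.04,.036,.0255),(.04,-.036,.0255),(-.024,-.033,.07),(-.024,.001,.07),(-.007,.038,.059),(.037,.038,.059)]]
    print(n,((proj(n,P)-[x0,y0])*s).round().tolist())
E
```

```text
gauge [ 0.547534   -0.04371176] -1.4006737354378065 0.0031732827040572287
rail end,stop bolts in gauge ['np.complex128(-0.0596141434036546+0.0030738708924925237j)'] ['np.complex128(0.10901801823337823+0.026193179114591902j)', 'np.complex128(0.10865589726183394-0.024306328815247514j)']
carriage [0.52395427 0.29824274] -1.2308841814707066 0.0007746529160592153
fence [0.50086802 0.31553509 0.054     ] knob [0.56478112 0.29677035 0.051     ]
top [[66.0, 155.0], [309.0, 247.0], [124.0, 288.0], [97.0, 205.0], [118.0, 106.0], [224.0, 66.0]]
side [[85.0, 319.0], [354.0, 113.0], [311.0, 200.0], [193.0, 194.0], [83.0, 161.0], [109.0, 44.0]]
```

Call:
{"method": "move_arm", "body": {"plan": [{"slide":[5.2,-3.15,0],"rot":[0,0,-4.2],"gripper":1},{"slide":[5.4,-2.75,0],"rot":[0,0,0],"gripper":1},{"slide":[5.4,-2.75,0],"rot":[0,0,0],"gripper":1},{"slide":[5.4,-2.75,0],"rot":[0,0,0],"gripper":1},{"slide":[5.4,-2.75,0],"rot":[0,0,0],"gripper":1}]}}

```text
clock: 0.72
position: [0.3745, -0.3814, 0.2481]
tool_rot: [3.096, 0.532, -0.0]
force: [0.6, -0.8, 0.9]
gripper_width: 0.0851
grasp_force: 0.0
```

Call:
{"method": "move_arm", "body": {"plan": [{"slide":[5.4,-2.75,0],"rot":[0,0,0],"gripper":1},{"slide":[5.4,-2.75,0],"rot":[0,0,0],"gripper":1},{"slide":[5.4,-2.75,0],"rot":[0,0,0],"gripper":1},{"slide":[2.0,-5.7,0],"rot":[0,0,0],"gripper":1},{"slide":[2.0,-5.7,0],"rot":[0,0,0],"gripper":1}]}}

```text
clock: 1.35
position: [0.4984, -0.1283, 0.2477]
tool_rot: [-3.096, -0.532, 0.001]
force: [1.3, 0.1, 0.5]
gripper_width: 0.0851
grasp_force: 0.0
```

Call:
{"method": "move_arm", "body": {"plan": [{"slide":[1.9,-5.2,1.1],"rot":[0,0,0],"gripper":1},{"slide":[1.9,-5.2,1.1],"rot":[0,0,0],"gripper":1},{"slide":[1.9,-5.2,1.1],"rot":[0,0,0],"gripper":1},{"slide":[1.9,-5.2,1.1],"rot":[0,0,0],"gripper":1},{"slide":[1.9,-5.2,1.1],"rot":[0,0,0],"gripper":1}]}}

```text
clock: 1.98
position: [0.501, 0.1479, 0.1929]
tool_rot: [3.096, 0.531, 0.0]
force: [0.3, -0.5, 0.4]
gripper_width: 0.0854
grasp_force: 0.0
```

Call:
{"method": "move_arm", "body": {"plan": [{"slide":[1.9,-5.2,1.1],"rot":[0,0,0],"gripper":1},{"slide":[1.9,-5.2,1.1],"rot":[0,0,0],"gripper":1},{"slide":[1.9,-5.2,1.1],"rot":[0,0,0],"gripper":1},{"slide":[0,0,0],"rot":[0,0,0],"gripper":1}]}}

```text
clock: 2.48
position: [0.5003, 0.3173, 0.1589]
tool_rot: [-3.092, -0.542, 0.005]
force: [-0.3, -0.4, -0.0]
gripper_width: 0.085
grasp_force: 0.0
```

Run:
```python
from h import *
im=optics.snapshot('side'); s=manip.sense(); print(s['position'],s['tool_rot'],s['qpos'])
cv2.imwrite('pics/s2.png',cv2.resize(im[240:440,130:330,::-1],(600,600),interpolation=cv2.INTER_CUBIC))
```

```text
[0.50155983 0.31449429 0.15927093] [-3.09454459 -0.53766344  0.00337981] [-0.03844144  0.42738892 -0.75176164  1.62980242  0.30571815  1.20812897
 -2.08206823]
```

View pics/s2.png

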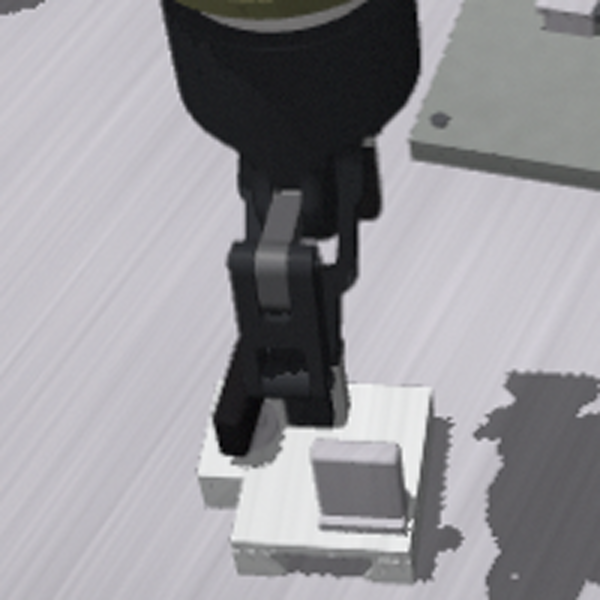

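The open fingers hang straight above the fence (fence top at about (357,450) in the crop), and the white carriage is undisturbed. I'll descend and grip.

Call:
{"method": "move_arm", "body": {"plan": [{"slide":[0,0,4],"rot":[0,0,0],"gripper":1},{"slide":[0,0,4],"rot":[0,0,0],"gripper":1},{"slide":[0,0,2.7],"rot":[0,0,0],"gripper":1},{"slide":[0,0,0],"rot":[0,0,0],"gripper":0.4},{"slide":[0,0,0],"rot":[0,0,0],"gripper":0}]}}

```text
clock: 3.15
position: [0.5039, 0.3121, 0.0546]
tool_rot: [-3.096, -0.53, -0.002]
force: [0.7, -0.1, 0.3]
gripper_width: 0.0517
grasp_force: 0.0
```

Call:
{"method": "move_arm", "body": {"plan": [{"slide":[0,0,0],"rot":[0,0,0],"gripper":0},{"slide":[0,0,0],"rot":[0,0,0],"gripper":0},{"slide":[0,0,0],"rot":[0,0,0],"gripper":0},{"slide":[0,0,0],"rot":[0,0,0],"gripper":0}]}}

```text
clock: 3.65
position: [0.5033, 0.3135, 0.0545]
tool_rot: [-3.095, -0.532, -0.003]
force: [-2.0, -0.1, 6.7]
gripper_width: 0.0093
grasp_force: 60.2
```

Call:
{"method": "move_arm", "body": {"plan": [{"slide":[0,0,-1],"rot":[0,0,0],"gripper":0},{"slide":[0,0,-2.5],"rot":[0,0,0],"gripper":0},{"slide":[0,0,-2.5],"rot":[0,0,4.9],"gripper":0},{"slide":[0,0,0],"rot":[0,0,4.8],"gripper":0},{"slide":[0,0,0],"rot":[0,0,0],"gripper":0}]}}

```text
clock: 4.28
position: [0.5026, 0.3118, 0.113]
tool_rot: [3.129, 0.268, -0.002]
force: [0.4, -1.0, -6.1]
gripper_width: 0.0091
grasp_force: 58.8
```

Call:
{"method": "move_arm", "body": {"plan": [{"slide":[-0.3,2.4,0],"rot":[0,0,0],"gripper":0},{"slide":[-0.6,4.3,0],"rot":[0,0,0],"gripper":0},{"slide":[-0.6,4.3,0],"rot":[0,0,0],"gripper":0},{"slide":[-0.6,4.3,0],"rot":[0,0,0],"gripper":0},{"slide":[-0.6,4.3,0],"rot":[0,0,0],"gripper":0}]}}

```text
clock: 4.9
position: [0.5089, 0.1129, 0.1127]
tool_rot: [3.129, 0.272, -0.003]
force: [1.3, 0.1, -7.0]
gripper_width: 0.0095
grasp_force: 59.0
```

Call:
{"method": "move_arm", "body": {"plan": [{"slide":[-0.5,3.4,0],"rot":[0,0,0],"gripper":0},{"slide":[0,0,0],"rot":[0,0,0],"gripper":0},{"slide":[0,0,0],"rot":[0,0,0],"gripper":0}]}}

```text
clock: 5.28
position: [0.51, 0.0807, 0.1129]
tool_rot: [-3.13, -0.27, 0.002]
force: [-0.0, 0.4, -7.0]
gripper_width: 0.0093
grasp_force: 59.4
```

Run:
```python
from h import *
a=optics.snapshot('top'); b=optics.snapshot('side'); s=manip.sense(); print(s['position'],s['tool_rot'],s['qpos'],s['force'],s['gripper_width'])
cv2.imwrite('pics/t3f.png',a[:,:,::-1]);cv2.imwrite('pics/s3f.png',b[:,:,::-1])
cv2.imwrite('pics/m3.png',np.hstack([cv2.resize(a[205:320,290:390,::-1],(400,460),interpolation=cv2.INTER_CUBIC),cv2.resize(b[190:340,230:361,::-1],(400,460),interpolation=cv2.INTER_CUBIC)]))
```

```text
[0.51016635 0.08148085 0.11310241] [-3.12938418e+00 -2.71883390e-01  8.88245404e-04] [ 0.33904996  0.28845939 -0.66073282  1.87312762  0.20229742  1.04776188
 -1.80099663] [ 0.17627623  0.25643907 -6.79745565] 0.008925676726930936
```

View pics/m3.png

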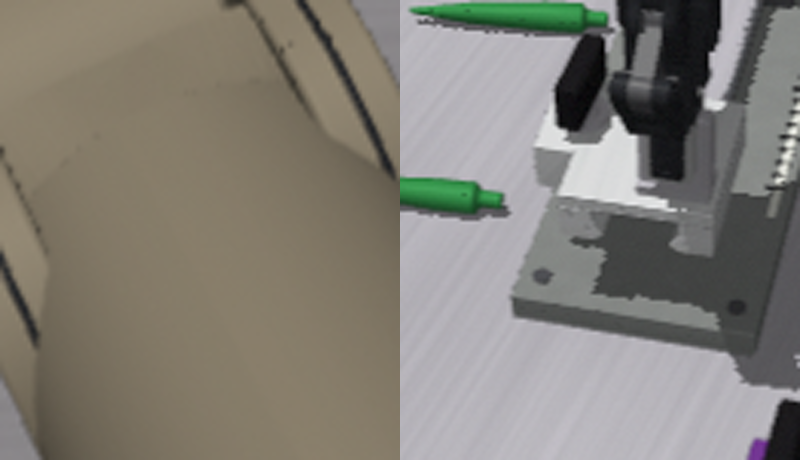

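The side view shows the carriage held level over the bare plate end, tail top corners near (281,255) and (332,261) in full-image pixels. The top view is blocked by the arm. I'll measure the rail centreline and the carriage's lateral place, both from the side camera.

```bash
cat > m.py <<'E'
from h import *
def edges(n,f,lo,hi,axis,thr,z):
    g=cv2.cvtColor(cv2.imread(f),cv2.COLOR_BGR2GRAY).astype(float); P=[[],[]]
    for i,(a,b) in zip(range(*lo),np.linspace(*hi,len(range(*lo)))):
        a,b=int(a),int(b); l=g[i,a:b] if axis==0 else g[a:b,i]
        on=np.where(l>thr)[0]
        if len(on)<4: continue
        for k,(j,d) in enumerate([(on[0],-1),(on[-1],1)]):
            if not 0<=j+d<len(l): continue
            s=j+d*(l[j]-thr)/(l[j]-l[j+d]); P[k].append((a+s,i) if axis==0 else (i,a+s))
    return [onplane(n,p,z) for p in P]
E
python3 - <<'E'
from m import *
t=np.array([0.547534,-0.04371176]);th=-1.40067
G=lambda P:np.c_[(P[:,:2]-t)@[np.cos(th),np.sin(th)],(P[:,:2]-t)@[-np.sin(th),np.cos(th)]]*1000
g=cv2.cvtColor(cv2.imread('pics/side0.png'),6); print(g[215,295:385].tolist()); 
h=cv2.cvtColor(cv2.imread('pics/top0.png'),6); print(h[235:300,390].tolist())
for n,f,a in [('side','pics/side0.png',((200,236,3),((322,305),(352,345)),0,135,.032)),('top','pics/top0.png',((365,430,5),((245,232),(275,268)),1,110,.032))]:
    for e in edges(n,f,*a):
        q=G(e); print(n,np.polyfit(q[:,0],q[:,1],1),q[:,0].min(),q[:,0].max(),np.c_[q].round(1)[::4].tolist())
ca=onplane('side',[(281.1,254.6),(332.2,260.8)],.084); print('carriage tail',ca,G(ca))
E
```

```text
[127, 129, 127, 127, 126, 126, 127, 126, 125, 125, 126, 126, 127, 126, 126, 125, 126, 126, 126, 125, 127, 133, 154, 166, 164, 164, 166, 166, 166, 167, 166, 168, 168, 167, 166, 166, 167, 169, 170, 171, 169, 168, 165, 132, 81, 55, 46, 58, 61, 61, 99, 121, 124, 123, 124, 123, 125, 124, 124, 124, 125, 122, 123, 122, 122, 97, 53, 98, 103, 145, 146, 122, 118, 90, 61, 73, 82, 140, 168, 166, 168, 168, 168, 166, 166, 168, 170, 170, 169, 169]
[108, 108, 108, 108, 108, 108, 107, 108, 108, 108, 107, 108, 109, 123, 138, 138, 138, 138, 138, 139, 139, 140, 140, 139, 139, 138, 139, 141, 142, 141, 139, 117, 76, 61, 52, 52, 58, 57, 85, 105, 106, 106, 106, 106, 106, 107, 107, 108, 108, 108, 108, 107, 114, 152, 177, 139, 88, 105, 83, 60, 72, 105, 131, 136, 136]Traceback (most recent call last):
  File "<stdin>", line 7, in <module>
  File "m.py", line 11, in edges
    return [onplane(n,p,z) for p in P]
            ~~~~~~~^^^^^^^
  File "h.py", line 10, in onplane
    o,d=ray(n,uv); return o+d*((z-o[2])/d[:,2])[:,None]
        ~~~^^^^^^
  File "h.py", line 6, in ray
    p=cv2.undistortPoints(np.array(uv,float).reshape(-1,1,2),c['mtx'],c['dist']).reshape(-1,2)
      ~~~~~~~~~~~~~~~~~~~^^^^^^^^^^^^^^^^^^^^^^^^^^^^^^^^^^^^^^^^^^^^^^^^^^^^^^^
cv2.error: OpenCV(4.12.0) /io/opencv/modules/calib3d/src/undistort.dispatch.cpp:347: error: (-215:Assertion failed) CV_IS_MAT(_src) && CV_IS_MAT(_dst) && (_src->rows == 1 || _src->cols == 1) && (_dst->rows == 1 || _dst->cols == 1) && _src->cols + _src->rows - 1 == _dst->rows + _dst->cols - 1 && (CV_MAT_TYPE(_src->type) == CV_32FC2 || CV_MAT_TYPE(_src->type) == CV_64FC2) && (CV_MAT_TYPE(_dst->type) == CV_32FC2 || CV_MAT_TYPE(_dst->type) == CV_64FC2) in function 'cvUndistortPointsInternal'
```

Run:
```python
from m import *
t=np.array([0.547534,-0.04371176]);th=-1.40067
G=lambda P:np.c_[(P[:,:2]-t)@[np.cos(th),np.sin(th)],(P[:,:2]-t)@[-np.sin(th),np.cos(th)]]*1000
for n,f,a in [('side','pics/side0.png',((200,236,3),((310,354),(296,340)),0,146,.032)),('top','pics/top0.png',((365,430,5),((245,278),(232,265)),1,123,.032))]:
    for e in edges(n,f,*a):
        q=G(e); print(n,np.polyfit(q[:,0],q[:,1],1),q.round(1)[::4].tolist())
ca=onplane('side',[(281.1,254.6),(332.2,260.8)],.084); print('carriage tail',ca,G(ca))
h=cv2.cvtColor(cv2.imread('pics/s3f.png'),6)
for c in (290,300,310,320): print(c,h[245:272,c].tolist())
```

```text
side [-7.64397045e-04  1.94832519e+01] [[47.0, 19.3], [14.6, 19.5], [-16.3, 19.8]]
side [ -0.01451584 -12.99718398] [[54.0, -13.1], [21.8, -13.6], [-9.3, -12.2]]
top [-2.92056732e-03  1.94566554e+01] [[-35.0, 19.5], [2.3, 19.5], [39.7, 19.5], [77.3, 19.3]]
top [ 7.32392633e-03 -1.23054437e+01] [[-42.4, -12.7], [-5.4, -12.1], [31.8, -11.8], [69.1, -12.0]]
carriage tail [[0.55491584 0.10897878 0.084     ]
 [0.48523064 0.09396652 0.084     ]] [[-149.23641071   33.12683022]
 [-146.23906045  -38.09403406]]
290 [219, 220, 219, 220, 220, 220, 220, 220, 220, 217, 128, 128, 125, 129, 131, 129, 130, 131, 124, 123, 130, 128, 110, 67, 66, 74, 133]
300 [218, 218, 217, 219, 219, 218, 218, 219, 219, 220, 222, 138, 132, 128, 117, 67, 67, 68, 68, 68, 67, 67, 67, 68, 67, 68, 68]
310 [103, 105, 105, 114, 178, 181, 111, 102, 133, 221, 221, 220, 201, 124, 128, 123, 71, 69, 67, 69, 68, 68, 68, 67, 66, 67, 66]
320 [22, 21, 21, 25, 81, 92, 94, 92, 95, 94, 104, 108, 117, 180, 118, 121, 121, 100, 77, 81, 84, 90, 121, 140, 129, 130, 109]
```

Run:
```python
from m import *
t=np.array([0.547534,-0.04371176]);th=-1.40067
G=lambda P:np.c_[(P[:,:2]-t)@[np.cos(th),np.sin(th)],(P[:,:2]-t)@[-np.sin(th),np.cos(th)]]*1000
def cross(l,thr,sgn):  # first crossing
    k=np.where((l[1:]-thr)*sgn>0)[0]; 
    return None if not len(k) else k[0]+(thr-l[k[0]])/(l[k[0]+1]-l[k[0]])
def scan(n,idx,c0,step,thr,sgn,z,lab):
    g=cv2.cvtColor(cv2.imread(f'pics/{n}0.png'),6).astype(float); P=[]
    for i in idx:
        c=int(c0(i)); l=g[i,c::step] if n=='side' else g[c::step,i]
        s=cross(l[:60],thr,sgn)
        if s is not None: P.append((c+step*s,i) if n=='side' else (i,c+step*s))
    q=G(onplane(n,P,z)); f=np.polyfit(q[:,0],q[:,1],1); print(lab,n,'y',np.median(q[:,1]).round(2),'x',q[:,0].min().round(),q[:,0].max().round(),'slope',f[0].round(4))
top=lambda i:278-.21*(i-330); 
scan('top',range(320,345,2),top,-1,122,1,.016,'plate+y'); scan('top',range(320,345,2),top,1,92,-1,.016,'plate-y')
side=lambda r:312-.38*(r-270)
scan('side',range(258,284,2),side,-1,147,1,.016,'plate+y'); scan('side',range(258,284,2),side,1,100,-1,.016,'plate-y')
r=lambda i:258-.21*(i-390)
scan('top',range(365,430,3),r,1,90,-1,.032,'rail-y'); scan('top',range(365,430,3),r,-1,123,-1,.032,'rail+y')
d=lambda i:269-.21*(i-390)
scan('top',range(365,425,3),d,1,82,1,.016,'band far on plate')
ca=onplane('side',[(281.1,253.4),(332.2,260.0)],.084); print('tail',G(ca))
for c in (330,345,360): 
    h=cv2.cvtColor(cv2.imread('pics/top0.png'),6);print(c,h[262:286,c].tolist())
```

```text
plate+y top y 60.78 x -110.0 -64.0 slope -0.017
plate-y top y -58.12 x -132.0 -90.0 slope -0.1114
plate+y side y 60.61 x -141.0 -88.0 slope -0.0128
plate-y side y -58.4 x -115.0 -62.0 slope -0.0028
rail-y top y -13.87 x -43.0 74.0 slope 0.0088
rail+y top y 19.39 x -35.0 83.0 slope -0.0027
band far on plate top y -22.37 x -43.0 64.0 slope -0.0092
tail [[-146.89095738   33.77333801]
 [-144.69239882  -37.76808861]]
330 [107, 108, 108, 108, 107, 107, 107, 106, 106, 106, 105, 105, 106, 106, 106, 106, 107, 108, 106, 107, 107, 108, 107, 107]
345 [106, 106, 107, 107, 107, 107, 107, 107, 107, 107, 107, 107, 107, 107, 106, 105, 105, 106, 107, 108, 109, 107, 108, 108]
360 [137, 137, 138, 139, 138, 136, 135, 136, 137, 137, 113, 64, 60, 56, 57, 58, 85, 107, 107, 107, 107, 107, 106, 107]
```

The plate edges from both cameras agree: the gauge's centre line is at +1.2 mm in my frame and the carriage is at −2.0 mm. So I shift +3.2 mm, turn slightly, then lower gently with the force watched.

Call:
{"method": "move_arm", "body": {"plan": [{"slide":[0.32,0,0],"rot":[0,0,0.6],"gripper":0},{"slide":[0,0,1.5],"rot":[0,0,0],"gripper":0},{"slide":[0,0,1.5],"rot":[0,0,0],"gripper":0},{"slide":[0,0,0.7],"rot":[0,0,0],"gripper":0},{"slide":[0,0,0.0],"rot":[0,0,0],"gripper":0}]}}

```text
clock: 6.0
position: [0.5132, 0.0809, 0.0754]
tool_rot: [-3.131, -0.252, 0.003]
force: [0.1, -0.3, -6.7]
gripper_width: 0.0094
grasp_force: 59.4
```

Call:
{"method": "move_arm", "body": {"plan": [{"slide":[0,0,0.2],"rot":[0,0,0],"gripper":0},{"slide":[0,0,0.1],"rot":[0,0,0],"gripper":0},{"slide":[0,0,0],"rot":[0,0,0],"gripper":0}]}}

```text
clock: 6.38
position: [0.5138, 0.0808, 0.0735]
tool_rot: [3.131, 0.251, 0.001]
force: [-0.4, 0.1, -7.3]
gripper_width: 0.0092
grasp_force: 59.4
```

Call:
{"method": "move_arm", "body": {"plan": [{"slide":[0,0,0.15],"rot":[0,0,0],"gripper":0},{"slide":[0,0,0.1],"rot":[0,0,0],"gripper":0},{"slide":[0,0,0],"rot":[0,0,0],"gripper":0}]}}

```text
clock: 6.75
position: [0.5138, 0.0809, 0.0708]
tool_rot: [3.131, 0.252, 0.0]
force: [0.0, -0.0, -5.9]
gripper_width: 0.0092
grasp_force: 59.4
```

Run:
```python
from h import *
b=optics.snapshot('side'); s=manip.sense(); print(s['position'],s['force'],s['ft_torque'])
cv2.imwrite('pics/s4f.png',b[:,:,::-1])
cv2.imwrite('pics/m4.png',cv2.resize(b[190:320,250:380,::-1],(600,600),interpolation=cv2.INTER_CUBIC))
```

```text
[0.51377998 0.0808668  0.07085481] [-0.71758602  1.51919582 -6.58796223] [8.56052798e-02 1.39199121e-01 1.29826545e-04]
```

View pics/m4.png

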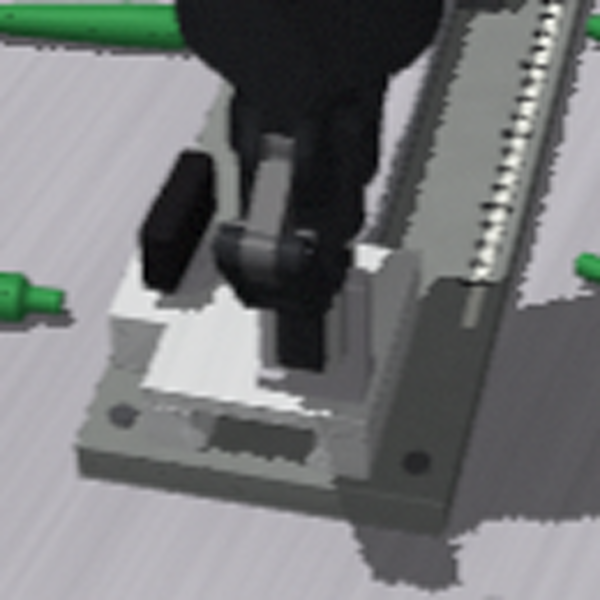

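It shows the carriage just over the bare plate end with its tail at the plate's edge, tail top corners near (142,385) and (368,418) in the crop. The rail lies ahead.

Run:
```python
from m import *
t=np.array([0.547534,-0.04371176]);th=-1.40067
G=lambda P:np.c_[(P[:,:2]-t)@[np.cos(th),np.sin(th)],(P[:,:2]-t)@[-np.sin(th),np.cos(th)]]*1000
h=cv2.cvtColor(cv2.imread('pics/s4f.png'),6)
for c in (284,288,292,296,300,305): print(c,h[268:284,c].tolist())
for r in (264,268,271): print(r,h[r,274:300].tolist())
for r in (276,280,284,288): print(r,h[r,318:345].tolist())
print(G(onplane('side',[(280.8,273.0),(329.7,280.2)],.042)))
```

```text
284 [217, 217, 217, 218, 217, 214, 176, 130, 131, 136, 154, 129, 129, 130, 130, 129]
288 [219, 219, 220, 220, 220, 220, 219, 134, 129, 128, 141, 114, 122, 130, 131, 132]
292 [219, 219, 218, 219, 218, 218, 218, 213, 126, 130, 122, 91, 97, 100, 107, 131]
296 [218, 219, 219, 219, 218, 218, 218, 215, 171, 130, 129, 129, 96, 89, 81, 80]
300 [219, 219, 220, 220, 221, 221, 222, 222, 220, 128, 129, 117, 88, 66, 67, 66]
305 [218, 214, 205, 191, 173, 178, 208, 222, 221, 222, 123, 130, 121, 70, 65, 64]
264 [144, 131, 129, 128, 130, 130, 129, 127, 127, 127, 182, 218, 217, 215, 215, 218, 219, 220, 220, 219, 219, 218, 217, 218, 218, 218]
268 [128, 127, 125, 125, 124, 125, 125, 124, 161, 204, 217, 217, 215, 216, 219, 220, 220, 220, 219, 219, 217, 216, 218, 219, 218, 218]
271 [135, 134, 134, 134, 134, 133, 135, 170, 208, 216, 218, 216, 218, 220, 220, 220, 220, 219, 219, 218, 216, 218, 219, 218, 218, 219]
276 [106, 104, 102, 100, 96, 96, 95, 94, 95, 94, 91, 103, 110, 101, 90, 88, 85, 74, 66, 67, 67, 65, 68, 67, 68, 67, 68]
280 [118, 111, 130, 134, 123, 124, 123, 118, 115, 112, 110, 104, 93, 87, 88, 80, 68, 67, 68, 67, 66, 66, 67, 65, 67, 67, 68]
284 [92, 112, 114, 114, 104, 104, 108, 106, 109, 114, 115, 103, 91, 88, 78, 68, 67, 67, 68, 68, 65, 66, 66, 68, 66, 68, 67]
288 [138, 133, 134, 124, 113, 114, 116, 115, 115, 114, 112, 104, 90, 76, 68, 67, 67, 67, 65, 60, 47, 39, 41, 42, 50, 63, 68]
[[-143.48910842   37.24498197]
 [-142.52174943  -34.02759392]]
```

Call:
{"method": "move_arm", "body": {"plan": [{"slide":[0,0,0.1],"rot":[0,0,0],"gripper":0},{"slide":[0,0,0],"rot":[0,0,0],"gripper":0}]}}

```text
clock: 7.05
position: [0.5138, 0.0809, 0.0705]
tool_rot: [3.131, 0.251, 0.0]
force: [-5.5, -0.3, 4.0]
gripper_width: 0.0089
grasp_force: 61.1
```

Call:
{"method": "move_arm", "body": {"plan": [{"slide":[0,0.3,0],"rot":[0,0,0],"gripper":0},{"slide":[0,0.3,0],"rot":[0,0,0],"gripper":0},{"slide":[0,0.3,0],"rot":[0,0,0],"gripper":0}]}}

```text
clock: 7.42
position: [0.5159, 0.0727, 0.0705]
tool_rot: [-3.131, -0.253, -0.003]
force: [-0.6, 5.3, 4.0]
gripper_width: 0.0089
grasp_force: 61.1
```

Call:
{"method": "move_arm", "body": {"plan": [{"slide":[0,0.4,0],"rot":[0,0,0],"gripper":0},{"slide":[0,0.4,0],"rot":[0,0,0],"gripper":0},{"slide":[0,0.4,0],"rot":[0,0,0],"gripper":0}]}}

```text
clock: 7.8
position: [0.5178, 0.0608, 0.0705]
tool_rot: [-3.131, -0.253, -0.003]
force: [-0.7, 5.3, 5.6]
gripper_width: 0.009
grasp_force: 61.1
```

Call:
{"method": "move_arm", "body": {"plan": [{"slide":[0,0.5,0],"rot":[0,0,0],"gripper":0},{"slide":[0,0.6,0],"rot":[0,0,0],"gripper":0},{"slide":[0,0.6,0],"rot":[0,0,0],"gripper":0},{"slide":[0,0.6,0],"rot":[0,0,0],"gripper":0}]}}

```text
clock: 8.3
position: [0.5215, 0.038, 0.0705]
tool_rot: [-3.131, -0.253, -0.003]
force: [-1.4, 6.4, 4.1]
gripper_width: 0.0095
grasp_force: 61.2
```

Call:
{"method": "move_arm", "body": {"plan": [{"slide":[0,0.8,0],"rot":[0,0,0],"gripper":0},{"slide":[0,0.8,0],"rot":[0,0,0],"gripper":0},{"slide":[0,0.8,0],"rot":[0,0,0],"gripper":0},{"slide":[0,0.8,0],"rot":[0,0,0],"gripper":0},{"slide":[0,0.8,0],"rot":[0,0,0],"gripper":0}]}}

```text
clock: 8.93
position: [0.5279, -0.0016, 0.0705]
tool_rot: [-3.131, -0.253, -0.003]
force: [-0.6, 5.7, 5.0]
gripper_width: 0.0091
grasp_force: 61.2
```

Call:
{"method": "move_arm", "body": {"plan": [{"slide":[0,0.8,0],"rot":[0,0,0],"gripper":0},{"slide":[0,0.8,0],"rot":[0,0,0],"gripper":0},{"slide":[0,0.8,0],"rot":[0,0,0],"gripper":0},{"slide":[0,0.8,0],"rot":[0,0,0],"gripper":0},{"slide":[0,0.8,0],"rot":[0,0,0],"gripper":0}]}}

```text
clock: 9.55
position: [0.5343, -0.041, 0.0705]
tool_rot: [-3.131, -0.253, -0.003]
force: [-1.3, 5.0, 5.7]
gripper_width: 0.0092
grasp_force: 61.3
```

Run:
```python
from h import *
b=optics.snapshot('side'); s=manip.sense(); print(s['position'],s['force'],s['qpos'])
cv2.imwrite('pics/s5f.png',b[:,:,::-1])
cv2.imwrite('pics/m5.png',cv2.resize(b[150:300,250:400,::-1],(600,600),interpolation=cv2.INTER_CUBIC))
```

```text
[ 0.53441991 -0.04241585  0.07048405] [-0.92212589  4.28059991  5.02141189] [ 0.49115581  0.37374498 -0.57726336  1.8619187   0.2433381   0.9744357
 -1.60297491]
```

View pics/m5.png

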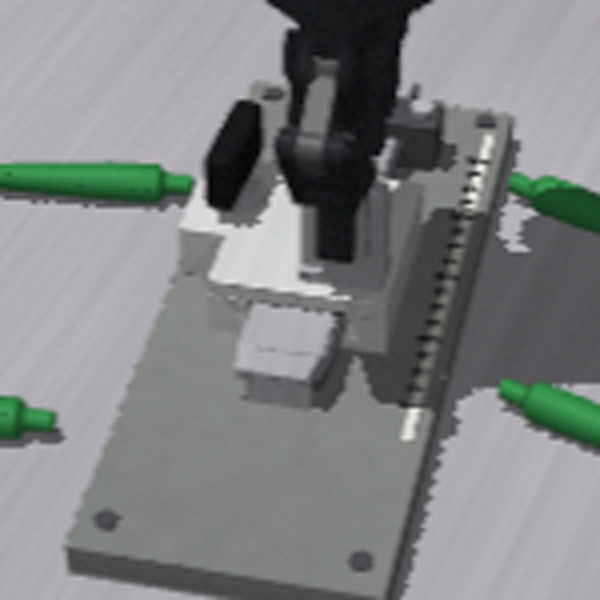

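The carriage is squarely on the rail, with the rail end emerging at its tail, near (290,345) in the crop. About 37 mm remain, so I'll approach and then creep.

Call:
{"method": "move_arm", "body": {"plan": [{"slide":[0,0.8,0],"rot":[0,0,0],"gripper":0},{"slide":[0,0.8,0],"rot":[0,0,0],"gripper":0},{"slide":[0,0.6,0],"rot":[0,0,0],"gripper":0},{"slide":[0,0.2,0],"rot":[0,0,0],"gripper":0},{"slide":[0,0.2,0],"rot":[0,0,0],"gripper":0}]}}

```text
clock: 10.22
position: [0.5383, -0.0665, 0.0705]
tool_rot: [-3.131, -0.253, -0.002]
force: [-0.3, 5.2, 5.6]
gripper_width: 0.0089
grasp_force: 61.4
```

Call:
{"method": "move_arm", "body": {"plan": [{"slide":[0,0.2,0],"rot":[0,0,0],"gripper":0},{"slide":[0,0.2,0],"rot":[0,0,0],"gripper":0}]}}

```text
clock: 10.48
position: [0.539, -0.0704, 0.0705]
tool_rot: [-3.131, -0.253, -0.002]
force: [-1.5, 5.9, 5.2]
gripper_width: 0.0093
grasp_force: 61.4
```

Call:
{"method": "move_arm", "body": {"plan": [{"slide":[0,0.15,0],"rot":[0,0,0],"gripper":0},{"slide":[0,0.15,0],"rot":[0,0,0],"gripper":0},{"slide":[0,0.15,0],"rot":[0,0,0],"gripper":0}]}}

```text
clock: 10.85
position: [0.5397, -0.0748, 0.0705]
tool_rot: [-3.131, -0.253, -0.002]
force: [-1.2, 5.6, 5.5]
gripper_width: 0.0093
grasp_force: 61.4
```

Call:
{"method": "move_arm", "body": {"plan": [{"slide":[0,0.12,0],"rot":[0,0,0],"gripper":0},{"slide":[0,0.12,0],"rot":[0,0,0],"gripper":0}]}}

```text
clock: 11.1
position: [0.5401, -0.0772, 0.0705]
tool_rot: [-3.131, -0.253, -0.002]
force: [-0.3, 6.8, 4.7]
gripper_width: 0.0089
grasp_force: 61.4
```

Call:
{"method": "move_arm", "body": {"plan": [{"slide":[0,0.1,0],"rot":[0,0,0],"gripper":0},{"slide":[0,0.1,0],"rot":[0,0,0],"gripper":0}]}}

```text
clock: 11.35
position: [0.5403, -0.0792, 0.0705]
tool_rot: [-3.131, -0.253, -0.002]
force: [-0.1, 5.0, 5.8]
gripper_width: 0.0095
grasp_force: 61.4
```

Call:
{"method": "move_arm", "body": {"plan": [{"slide":[0,0.1,0],"rot":[0,0,0],"gripper":0},{"slide":[0,0.1,0],"rot":[0,0,0],"gripper":0}]}}

```text
clock: 11.6
position: [0.5406, -0.0806, 0.0705]
tool_rot: [-3.13, -0.253, -0.002]
force: [-1.8, 8.8, 7.4]
gripper_width: 0.009
grasp_force: 61.7
```

Call:
{"method": "move_arm", "body": {"plan": [{"slide":[0,0.07,0],"rot":[0,0,0],"gripper":0},{"slide":[0,0,0],"rot":[0,0,0],"gripper":0}]}}

```text
clock: 11.85
position: [0.5406, -0.0806, 0.0705]
tool_rot: [-3.13, -0.254, -0.001]
force: [-3.1, 10.1, 7.1]
gripper_width: 0.0093
grasp_force: 61.6
```

Call:
{"method": "move_arm", "body": {"plan": [{"slide":[0,0.1,0],"rot":[0,0,0],"gripper":0},{"slide":[0,0,0],"rot":[0,0,0],"gripper":0}]}}

```text
clock: 12.1
position: [0.5406, -0.0806, 0.0705]
tool_rot: [-3.128, -0.255, -0.001]
force: [-3.9, 12.9, 9.0]
gripper_width: 0.0092
grasp_force: 61.8
```

Run:
```python
from h import *
b=optics.snapshot('side'); s=manip.sense(); print(s['position'],s['tool_rot'],s['force'],s['ft_torque'],s['qpos'][6])
cv2.imwrite('pics/s6f.png',b[:,:,::-1])
cv2.imwrite('pics/m6.png',cv2.resize(b[150:270,280:400,::-1],(600,600),interpolation=cv2.INTER_CUBIC))
```

```text
[ 0.54055377 -0.08068585  0.07049812] [-3.12852372e+00 -2.55329984e-01 -8.03004619e-04] [-4.18306844 12.19322162  9.19577945] [2.49885312 0.81730472 0.12001461] -1.5263231895091935
```

View pics/m6.png

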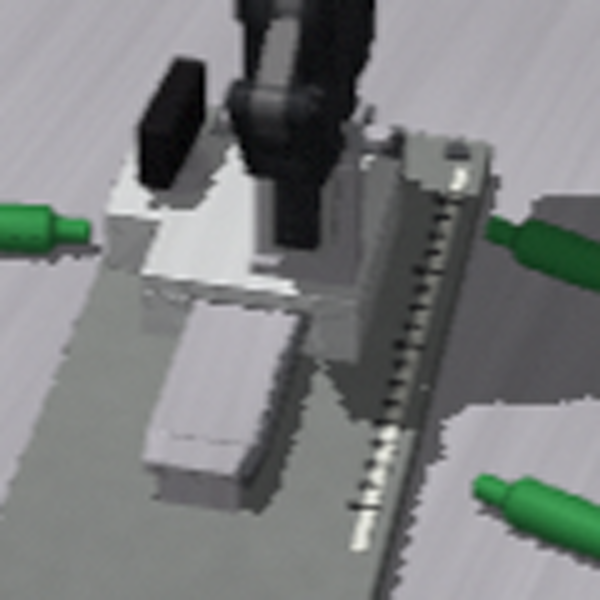

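The carriage is home: the advance stopped while the force rose to 12 N, with the nose at the stop and the tail edge near (255,290) in the crop. I'll release, rise, and turn the hand 87° for the knob.

Call:
{"method": "move_arm", "body": {"plan": [{"slide":[0,-0.08,-0.05],"rot":[0,0,0],"gripper":0},{"slide":[0,0,0],"rot":[0,0,0],"gripper":0.3},{"slide":[0,0,0],"rot":[0,0,0],"gripper":0.6},{"slide":[0,0,0],"rot":[0,0,0],"gripper":0.6},{"slide":[0,0,-1.5],"rot":[0,0,0],"gripper":0.6}]}}

```text
clock: 12.78
position: [0.5394, -0.0831, 0.085]
tool_rot: [-3.131, -0.251, 0.003]
force: [0.3, -1.1, -0.1]
gripper_width: 0.0508
grasp_force: 0.0
```

Run:
```python
from h import *
s=manip.sense(); print(s['position'],s['tool_rot'],s['force'],s['gripper_width'])
b=cv2.imread('pics/s6f.png'); g=b.max(2)
m=((g<45)*255).astype('uint8')[155:192,300:325]
n,l,st,c=cv2.connectedComponentsWithStats(m); print(st.tolist(),(c+[300,155]).round(1).tolist())
k=np.array([.5985,-.1103]);gx=np.array([.1693,-.9856]);gy=np.array([.9856,.1693])
P=[np.r_[k+a*gx+b_*gy,z] for a,b_,z in [(0,0,.062),(-.022,0,.075),(.022,0,.075),(-.022,0,.049),(.022,.0065,.075),(-.022,-.0065,.049)]]
print(proj('side',P).round(1).tolist())
```

```text
[ 0.53939491 -0.08305083  0.08496368] [-3.13114033 -0.2509029   0.00320312] [ 0.33652015 -1.10125096 -0.09882713] 0.05084232455508277
[[0, 0, 25, 37, 691], [8, 7, 13, 26, 234]] [[311.3, 172.5], [314.0, 174.6]]
[[314.1, 174.4], [310.9, 175.6], [317.0, 160.6], [311.1, 188.4], [313.2, 160.2], [315.0, 188.9]]
```

The knob's measured centroid (314.0,174.6) matches the projected estimate (314.1,174.4), so the knob axis is at (0.5985, −0.1103).

Call:
{"method": "move_arm", "body": {"plan": [{"slide":[0,0,-4],"rot":[0,0,0],"gripper":1},{"slide":[2.7,1.8,0],"rot":[0,0,0],"gripper":1},{"slide":[2.7,1.8,0],"rot":[0,0,0],"gripper":1},{"slide":[0,0,0],"rot":[0,0,-10.5],"gripper":1},{"slide":[0,0,0],"rot":[0,0,-10.5],"gripper":1}]}}

```text
clock: 13.4
position: [0.5997, -0.1099, 0.1263]
tool_rot: [3.031, 0.827, 0.001]
force: [-0.2, 0.3, -0.4]
gripper_width: 0.0854
grasp_force: 0.0
```

Call:
{"method": "move_arm", "body": {"plan": [{"slide":[0,0,0],"rot":[0,0,-10.5],"gripper":1},{"slide":[0,0,0],"rot":[0,0,-10.5],"gripper":1},{"slide":[0,0,0],"rot":[0,0,-10.5],"gripper":1},{"slide":[0,0,0],"rot":[0,0,-10.5],"gripper":1},{"slide":[0,0,0],"rot":[0,0,-10.5],"gripper":1}]}}

```text
clock: 14.02
position: [0.5994, -0.11, 0.1265]
tool_rot: [2.352, 2.081, 0.0]
force: [-0.0, 0.5, 0.0]
gripper_width: 0.0851
grasp_force: 0.0
```

Call:
{"method": "move_arm", "body": {"plan": [{"slide":[0,0,0],"rot":[0,0,-10.5],"gripper":1},{"slide":[0,0,0],"rot":[0,0,-3],"gripper":1},{"slide":[0,0,0],"rot":[0,0,0],"gripper":1}]}}

```text
clock: 14.4
position: [0.5994, -0.11, 0.1262]
tool_rot: [2.099, 2.336, 0.0]
force: [0.0, -0.3, -1.0]
gripper_width: 0.0852
grasp_force: 0.0
```

Run:
```python
from h import *
s=manip.sense(); print(s['position'],s['tool_rot'],s['force'],s['ft_torque'],s['qpos'][6])
r=R.from_rotvec(s['tool_rot']); x=r.apply([1,0,0]); y=r.apply([0,1,0]); print(x,y,'bar joint if aligned',(-1.4027+np.pi)-np.arctan2(x[1],x[0]))
d=np.array([.5985,-.1103,.069])-s['position']; print('delta tool cm',r.inv().apply(d)*100)
```

```text
[ 0.59938706 -0.11004901  0.12615301] [2.09905746e+00 2.33649860e+00 2.55926622e-04] [ 0.00249202 -0.29136978 -1.02381752] [ 0.01083704  0.02988244 -0.00385221] -0.0676141016528121
[-1.06756577e-01  9.94285105e-01 -4.04553527e-04] [9.94284992e-01 1.06756802e-01 5.82510205e-04] bar joint if aligned 0.0611359101178095
delta tool cm [-0.01317376 -0.09420809  5.71525312]
```

Call:
{"method": "move_arm", "body": {"plan": [{"slide":[0,-0.09,2.5],"rot":[0,0,0],"gripper":1},{"slide":[0,0,2.2],"rot":[0,0,0],"gripper":1},{"slide":[0,0,1.0],"rot":[0,0,0],"gripper":0.8},{"slide":[0,0,0],"rot":[0,0,0],"gripper":0.4},{"slide":[0,0,0],"rot":[0,0,0],"gripper":0}]}}

```text
clock: 15.02
position: [0.5988, -0.1097, 0.0691]
tool_rot: [2.098, 2.337, 0.001]
force: [0.3, -0.3, 0.0]
gripper_width: 0.0327
grasp_force: 0.0
```

Call:
{"method": "move_arm", "body": {"plan": [{"slide":[0,0,0],"rot":[0,0,0],"gripper":0},{"slide":[0,0,0],"rot":[0,0,0],"gripper":0},{"slide":[0,0,0],"rot":[0,0,0],"gripper":0}]}}

```text
clock: 15.4
position: [0.5989, -0.1098, 0.0693]
tool_rot: [2.097, 2.337, 0.001]
force: [-1.0, -0.0, 6.5]
gripper_width: 0.0119
grasp_force: 59.5
```

```bash
cat > st.py <<'E'
from h import *
s=manip.sense(); r=R.from_rotvec(s['tool_rot']); x=r.apply([1,0,0])
gx=np.array([.1674,-.9859]);gy=np.array([.9859,.1674]); f=s['force']
th=(-1.4027+np.pi)-np.arctan2(x[1],x[0])
print('clock',s['clock'].__round__(2),'pos',s['position'].round(4),'joint~',round(th,3),'fx,fy gauge',(f[:2]@gx).round(1),(f[:2]@gy).round(1),'fz',f[2].round(1),'tq',s['ft_torque'].round(3),'w',round(s['gripper_width'],4))
p=s['position'][:2]-[.547534,-.04371176]; print('G',(p@gx*1000).round(2),(p@gy*1000).round(2),'tool dirs of +gy in cm/mm:',(r.inv().apply(np.r_[gy,0])).round(3))
E
python3 st.py
```

```text
clock 15.4 pos [ 0.5989 -0.1098  0.0693] joint~ 0.06 fx,fy gauge -0.2 -1.0 fz 6.5 tq [ 0.054  0.225 -0.011] w 0.0119
G 73.78 39.6 tool dirs of +gy in cm/mm: [0.06  0.998 0.001]
```

Call:
{"method": "move_arm", "body": {"plan": [{"slide":[0,0,0],"rot":[0,0,5],"gripper":0},{"slide":[0,0,0],"rot":[0,0,5],"gripper":0},{"slide":[0,0,0],"rot":[0,0,5],"gripper":0},{"slide":[0,0,0],"rot":[0,0,0],"gripper":0}]}}

```text
clock: 15.9
position: [0.599, -0.1098, 0.0693]
tool_rot: [2.386, 2.042, 0.001]
force: [-0.4, 0.6, 5.3]
gripper_width: 0.0119
grasp_force: 59.5
```

```bash
python3 st.py
```

```text
clock 15.9 pos [ 0.599  -0.1098  0.0693] joint~ 0.323 fx,fy gauge -0.6 -0.3 fz 5.3 tq [ 0.055  0.167 -0.031] w 0.0119
G 73.78 39.64 tool dirs of +gy in cm/mm: [0.318 0.948 0.001]
```

Call:
{"method": "move_arm", "body": {"plan": [{"slide":[0,0,0],"rot":[0,0,4],"gripper":0},{"slide":[0,0,0],"rot":[0,0,4],"gripper":0},{"slide":[0,0,0],"rot":[0,0,0],"gripper":0}]}}

```text
clock: 16.27
position: [0.5995, -0.1098, 0.0693]
tool_rot: [2.52, 1.872, 0.003]
force: [3.6, -0.3, 4.8]
gripper_width: 0.0122
grasp_force: 59.5
```

```bash
python3 st.py
```

```text
clock 16.27 pos [ 0.5995 -0.1098  0.0693] joint~ 0.461 fx,fy gauge 0.9 3.5 fz 4.8 tq [-0.084 -0.68  -0.081] w 0.0122
G 73.87 40.15 tool dirs of +gy in cm/mm: [0.445 0.896 0.003]
```

Call:
{"method": "move_arm", "body": {"plan": [{"slide":[0.05,0.1,0],"rot":[0,0,4],"gripper":0},{"slide":[0,0,0],"rot":[0,0,0],"gripper":0}]}}

```text
clock: 16.52
position: [0.6, -0.1098, 0.0692]
tool_rot: [2.584, 1.784, 0.001]
force: [-0.6, -1.5, 7.7]
gripper_width: 0.0117
grasp_force: 60.0
```

```bash
python3 st.py
```

```text
clock 16.52 pos [ 0.6    -0.1098  0.0692] joint~ 0.531 fx,fy gauge 1.4 -0.9 fz 7.7 tq [-0.078  0.131 -0.055] w 0.0117
G 73.92 40.62 tool dirs of +gy in cm/mm: [0.506 0.862 0.001]
```

Call:
{"method": "move_arm", "body": {"plan": [{"slide":[0.03,0.05,0],"rot":[0,0,4],"gripper":0},{"slide":[0.03,0.05,0],"rot":[0,0,4],"gripper":0},{"slide":[0,0,0],"rot":[0,0,0],"gripper":0}]}}

```text
clock: 16.9
position: [0.6008, -0.1096, 0.0692]
tool_rot: [2.703, 1.599, 0.0]
force: [-2.2, -0.3, 9.9]
gripper_width: 0.0117
grasp_force: 60.2
```

```bash
python3 st.py
```

```text
clock 16.9 pos [ 0.6008 -0.1096  0.0692] joint~ 0.67 fx,fy gauge -0.1 -2.2 fz 9.9 tq [-0.084  0.451 -0.052] w 0.0117
G 73.92 41.49 tool dirs of +gy in cm/mm: [0.621 0.784 0.   ]
```

Call:
{"method": "move_arm", "body": {"plan": [{"slide":[0.02,0.03,0],"rot":[0,0,4],"gripper":0},{"slide":[0.02,0.03,0],"rot":[0,0,3],"gripper":0},{"slide":[0,0,0],"rot":[0,0,0],"gripper":0}]}}

```text
clock: 17.27
position: [0.6013, -0.1095, 0.0692]
tool_rot: [2.795, 1.432, -0.001]
force: [-3.1, -0.0, 10.6]
gripper_width: 0.0114
grasp_force: 60.4
```

```bash
python3 st.py
```

```text
clock 17.27 pos [ 0.6013 -0.1095  0.0692] joint~ 0.792 fx,fy gauge -0.5 -3.1 fz 10.6 tq [0.013 0.888 0.038] w 0.0114
G 73.87 41.96 tool dirs of +gy in cm/mm: [ 0.712  0.702 -0.   ]
```

Call:
{"method": "move_arm", "body": {"plan": [{"slide":[0,0,0],"rot":[0,0,3],"gripper":0},{"slide":[0,0,0],"rot":[0,0,0],"gripper":0}]}}

```text
clock: 17.52
position: [0.6013, -0.1094, 0.0692]
tool_rot: [2.832, 1.359, -0.0]
force: [-4.0, 0.2, 10.7]
gripper_width: 0.0122
grasp_force: 60.3
```

```bash
python3 st.py
```

```text
clock 17.52 pos [ 0.6013 -0.1094  0.0692] joint~ 0.844 fx,fy gauge -0.9 -3.9 fz 10.7 tq [ 0.065  0.763 -0.018] w 0.0122
G 73.75 42.05 tool dirs of +gy in cm/mm: [ 0.747  0.664 -0.   ]
```

Call:
{"method": "move_arm", "body": {"plan": [{"slide":[0,0,0],"rot":[0,0,4],"gripper":0},{"slide":[0,0,0],"rot":[0,0,0],"gripper":0}]}}

```text
clock: 17.77
position: [0.6015, -0.1094, 0.0692]
tool_rot: [2.877, 1.259, 0.0]
force: [-1.5, 0.5, 9.8]
gripper_width: 0.0117
grasp_force: 60.2
```

```bash
python3 st.py
```

```text
clock 17.77 pos [ 0.6015 -0.1094  0.0692] joint~ 0.914 fx,fy gauge -0.7 -1.4 fz 9.8 tq [0.062 0.56  0.142] w 0.0117
G 73.76 42.18 tool dirs of +gy in cm/mm: [0.792 0.611 0.   ]
```

Call:
{"method": "move_arm", "body": {"plan": [{"slide":[0.02,0.02,0],"rot":[0,0,4],"gripper":0},{"slide":[0,0,0],"rot":[0,0,0],"gripper":0}]}}

```text
clock: 18.02
position: [0.6017, -0.1092, 0.0692]
tool_rot: [2.92, 1.158, -0.0]
force: [-3.2, -0.2, 11.6]
gripper_width: 0.0117
grasp_force: 60.3
```

```bash
python3 st.py
```

```text
clock 18.02 pos [ 0.6017 -0.1092  0.0692] joint~ 0.984 fx,fy gauge -0.3 -3.2 fz 11.6 tq [0.074 0.736 0.048] w 0.0117
G 73.63 42.4 tool dirs of +gy in cm/mm: [0.833 0.554 0.   ]
```

Call:
{"method": "move_arm", "body": {"plan": [{"slide":[0,0,0],"rot":[0,0,3],"gripper":0},{"slide":[0,0,0],"rot":[0,0,0],"gripper":0}]}}

```text
clock: 18.27
position: [0.6018, -0.1096, 0.0693]
tool_rot: [2.948, 1.082, 0.0]
force: [-1.2, -1.3, 9.6]
gripper_width: 0.0118
grasp_force: 61.0
```

```bash
cat >> st.py <<'E'
T=[]
for i in range(6): optics.snapshot('side'); q=manip.sense(); T.append(np.r_[q['ft_torque'],q['force']])
print('mean tq,f',np.mean(T,0).round(3),'sd tz',np.std(T,0)[2].round(3))
E
python3 st.py
```

```text
clock 18.27 pos [ 0.6018 -0.1096  0.0693] joint~ 1.035 fx,fy gauge 1.1 -1.4 fz 9.6 tq [-0.129  0.678  0.711] w 0.0118
G 74.06 42.47 tool dirs of +gy in cm/mm: [0.86 0.51 0.  ]
mean tq,f [-0.095  0.586  0.757 -1.646 -0.931 10.1  ] sd tz 0.029
```

The torque rose sharply to about 0.75 N m, above the 0.2 N m that counts as tight, so I stop turning here. I'll let go, rise clear, and verify.

Call:
{"method": "move_arm", "body": {"plan": [{"slide":[0,0,0],"rot":[0,0,0],"gripper":0.3},{"slide":[0,0,0],"rot":[0,0,0],"gripper":0.4},{"slide":[0,0,0],"rot":[0,0,0],"gripper":0.4}]}}

```text
clock: 18.95
position: [0.6013, -0.1094, 0.068]
tool_rot: [-2.95, -1.08, 0.001]
force: [0.4, 0.4, -0.8]
gripper_width: 0.034
grasp_force: 0.0
```

```bash
sed -i '/^T=/,$d' st.py; python3 st.py
```

```text
clock 18.95 pos [ 0.6013 -0.1094  0.068 ] joint~ 1.037 fx,fy gauge -0.3 0.5 fz -0.8 tq [-0.005 -0.016 -0.008] w 0.034
G 73.75 42.03 tool dirs of +gy in cm/mm: [ 0.861  0.509 -0.001]
```

Call:
{"method": "move_arm", "body": {"plan": [{"slide":[0,0,-3],"rot":[0,0,0],"gripper":0.4},{"slide":[0,0,-6],"rot":[0,0,0],"gripper":0.4},{"slide":[-3.8,4.5,-1.5],"rot":[0,0,0],"gripper":0.4},{"slide":[-3.8,4.5,-1.5],"rot":[0,0,0],"gripper":0.4},{"slide":[-3.8,4.5,-1.5],"rot":[0,0,0],"gripper":0.4}]}}

```text
clock: 19.58
position: [0.6013, -0.2879, 0.2039]
tool_rot: [2.95, 1.08, -0.0]
force: [1.2, -0.1, 0.0]
gripper_width: 0.0342
grasp_force: 0.0
```

Call:
{"method": "move_arm", "body": {"plan": [{"slide":[-3.8,4.5,-1.5],"rot":[0,0,0],"gripper":0.4},{"slide":[-3.8,4.5,0],"rot":[0,0,0],"gripper":0.4},{"slide":[-3.8,4.5,0],"rot":[0,0,0],"gripper":0.4},{"slide":[0,0,0],"rot":[0,0,0],"gripper":0.4}]}}

```text
clock: 20.08
position: [0.5991, -0.4691, 0.2168]
tool_rot: [2.953, 1.068, -0.004]
force: [-0.0, -0.1, -0.3]
gripper_width: 0.0344
grasp_force: 0.0
```

Run:
```python
from h import *
a=optics.snapshot('top')[:,:,::-1];b=optics.snapshot('side')[:,:,::-1]
cv2.imwrite('pics/t7f.png',a);cv2.imwrite('pics/s7f.png',b)
cv2.imwrite('pics/m7.png',np.hstack([cv2.resize(a[205:320,370:485],(400,400),interpolation=cv2.INTER_CUBIC),cv2.resize(b[150:270,280:400],(400,400),interpolation=cv2.INTER_CUBIC)]))
print(manip.sense()['position'])
```

```text
[ 0.60136074 -0.4631587   0.21750387]
```

View pics/m7.png

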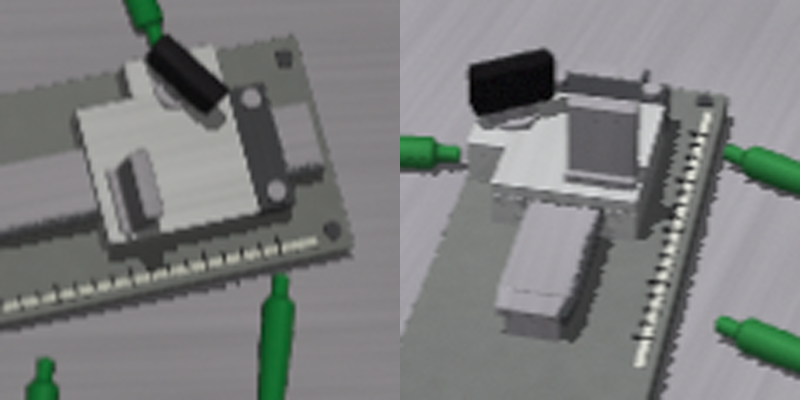

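The top view shows the carriage seated against the stop with its nose at about (240,150) in the left crop. The knob is turned by roughly 55° and the pods lie as before. One numeric check before handing in.

Run:
```python
from h import *
t=np.array([0.547534,-0.04371176]);th=-1.4027
G=lambda P:np.c_[(P[:,:2]-t)@[np.cos(th),np.sin(th)],(P[:,:2]-t)@[-np.sin(th),np.cos(th)]]*1000-[0,1.2]
c=lambda p:np.array(p)/(400/115)+[370,205]-.4
print('carriage tail+y,tail-y',G(onplane('top',c([(78,113),(110,243)]),.0415)).round(1).tolist())
print('stop top -x edge',G(onplane('top',c([(231,95),(263,210)]),.040)).round(1).tolist())
a=cv2.imread('pics/t7f.png'); m=((a.max(2)<38)*255).astype('uint8'); m[:213]=0;m[:,:410]=0;m[240:]=0;m[:,438:]=0
n,l,s,_=cv2.connectedComponentsWithStats(m); k=1+s[1:,4].argmax(); ys,xs=np.where(l==k)
w=G(onplane('top',np.c_[xs,ys],.07)); v=np.linalg.eigh(np.cov(w.T))[1][:,1]; print('bar',len(xs),w.mean(0).round(1),'angle',np.degrees(np.arctan2(v[1],v[0])).round(1))
def pods(f):
    a=cv2.imread(f).astype(int); m=((a[:,:,1]>a[:,:,2]+40)&(a[:,:,1]>a[:,:,0]+30)).astype('uint8');m[:,:300]=0;m[:,500:]=0
    n,l,s,c=cv2.connectedComponentsWithStats(m); return [(q.round(1).tolist(),int(z[4])) for q,z in zip(c[1:],s[1:]) if z[4]>60]
print(pods('pics/top0.png'));print(pods('pics/t7f.png'))
```

```text
carriage tail+y,tail-y [[18.1, 35.3], [18.0, -34.2]]
stop top -x edge [[98.9, 28.7], [99.5, -33.6]]
bar 230 [70.2 37.6] angle 123.1
[([405.7, 194.7], 309), ([326.1, 205.8], 261), ([448.1, 311.6], 374), ([380.0, 334.9], 360)]
[([405.5, 194.2], 302), ([326.1, 205.8], 261), ([448.1, 311.6], 374), ([380.0, 334.9], 359)]
```

```bash
python3 -c "
from station import manip; print(manip.sign_off())"
```

```text
the job is handed in; nothing more can be done
None
```

I handed the job in: the carriage is on the rail, clamped, and within about 1 mm of the stop by camera. The knob turned about 1.0 rad to 0.75 N m, well over the 0.2 N m tight mark; I could not read the clamp force, and no verdict came back. The hand is clear and the pods have not moved.

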